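# Hold the bean doser's slide gate open

## Robot

A 7-joint arm with a two-finger parallel gripper is mounted at the origin on a cart in front of the work surface, level with it; the furniture and walls round the work are solid. World frame = base frame: x ahead of the robot, y to its left, z up, the work surface at z = 0. Lengths are in m, angles in rad, forces in N, time in s.
With the tool pointing down it reaches from about 0.4 to 0.875 m from the base axis. Payload 19.3 kg.
Tool frame: the origin (TCP) lies on the mounting face of the last link; the fingertips stand 173 mm ahead of it and the grasp point (between the pads) lies 155 mm ahead of it; z points along the fingers, y is the line along which they close (so a half turn about z gives the same grasp; the last joint's range is limited). The gripper opens to 85 mm and grips with 20 to 120 N. Pads are 22 mm wide; open, the fingers measure 114 mm over their backs; the gripper's body (76 mm by 85 mm) begins 54 mm behind the grasp point. The pads swing forward as they close: fully open they stand 13 mm farther back than shut.
Start: joints at [-1.295, 0.521, -0.036, 1.599, 0.021, 1.021, -0.113], TCP at [0.212, 0.588, 0.405] pointing down, gripper open.
Joint ranges: [-2.91, 2.91], [-0.3, 2.13], [-1.5, 1.42], [0.17, 2.43], [-1.26, 4.41], [0.16, 1.93], [-2.52, 2.52]. Speed limits (rad/s): [1.89, 1.89, 2.39, 2.39, 3.01, 3.01, 3.01].

## Interface

Orientations are given as [roll, pitch, yaw] about the fixed x, y, z axes, in that order (R = Rz(yaw) Ry(pitch) Rx(roll)).
In Python, from workcell import bot, vision gives the robot as it stands.
- The arm moves only by the shell command python3 -m creep 'ROWS' [FORCE]. ROWS is JSON, a list that holds one entry, the list of rows, each a list of 7 numbers: the opening, from -1 (shut) to 1 (fully open), then the shift along the tool's x, y, z in cm, then the turn, a rotation vector about the tool's x, y, z in rad. In form: [[[grip, tx, ty, tz, rx, ry, rz], ...]]. A call has 1 to 12 rows; each row shifts and turns the commanded pose from where the row before left it, along the tool's axes as they then stand; what a row does not reach is not made up. A row lasts 1/8 s, in which the tool goes at most 62.5 mm and 10.7 degrees, less where a joint would pass 70% of its speed; a pose out of reach is approached as far as the arm can. A call with a gripper value outside its range is refused whole. The fingers move at their own pace and stop on an object; FORCE is the grip in N (left out, the last holds). Time passes only in rows, so rows that do not move let the fingers close. It gives the time, the measured TCP pose, the force, the opening and the grip force at its end, in the units of the state.
- bot.observe(): the state, without advancing time (a new reading comes with each control period).
- vision.grab_frame(name): name is "side" or "top" or "wrist"; returns a dict with "image" (480x640x3 uint8, blue, green, red), "depth" (480x640 float32, m along the optical axis (not along the pixel's ray), 0 where there is no reading), "fovy" (degrees; the focal length in pixels is half the picture's height over the tangent of half this angle, whatever the lens; pixels are square), "cx", "cy" (the principal point, pixels), "cam_to_world" (4x4, takes a point from camera to world coordinates); the wrist camera has in their place "tool_from_camera" (4x4, takes a point from camera to tool coordinates, whose origin is the TCP and whose axes are the flange's). Camera axes: x right, y down, z forward; pixel columns grow to the right and rows downward; lengths in m; the calibration is good to about 2 mm. A picture is of the moment at which its call begins: read the wrist's pose just before it.
- bot.job_done(): hands the job in; it is judged then, once.
The state is a dict: "clock": time; "qpos": joint angles; "qd": joint speeds; "joint_efforts": joint torques, N m; "position": TCP position; "tool_rot": TCP orientation; "force": force on the tool from outside, world axes, zero at the start; "moment": the same for the moment, N m; "grip_width": finger opening in m; "finger_force": force on a finger pad.
Only numpy, scipy, OpenCV 4.12 (cv2) and the standard library are available. Lean on these libraries where they do the work, as an engineer would, in place of code of your own. Each camera call takes 0.05 s, during which the arm holds its last target. There are 200 camera calls.

## Task

I want to brush out the empty coffee-bean doser on the worktop. First turn the dial on its top until the dial's pointer stands at the index nib on the ring round it, then draw the spring-return slide out by its upright knob until the slide's pointer is level with the rider on the scale rail, and keep it there: finish with the slide still held by the gripper, since it springs shut when let go. Leave the index ring and the rider as they are set, and do not disturb the cup under the chute or the other things standing about.

Things in the scene. Friction and masses are not known exactly. Their poses are not given: they have to be found in the camera images.
- doser: coffee-bean doser fixed to the worktop: dark foot 135 x 200 mm, white head 120 (x) x 180 (y) mm, flat top 105 mm above the worktop. Origin on the worktop under the foot's middle; unturned, x points away from the robot, y left. On the head: dial at (-10, 60) mm, low clear hopper (70 mm across, top 148 mm high) at (15, -35) mm. The slide comes out of the right side, at y = -75 mm
- dial (a joint): angle of the dial (rad), 0 to 1.9: 0 when its pointer points to the doser's +y, growing clockwise seen from above. Friction about 0.05 N m; it stays where it is left
- dial_grip (a point): on the dial's axis, at the height to grip (135 mm above the worktop). The dial is a grey disc 52 mm across with an upright grip bar across it, 12 mm thick, 44 mm long, 117 to 144 mm above the worktop, running along the pointer. Its y axis points along the pointer. Keep wrist and arm low here: wall cabinets begin 0.6 m ahead of the robot, 555 mm above the worktop
- dial_tip (a point): outer tip of the dial's pointer (a black fin 4 mm wide below one end of the grip bar), 34 mm from the dial's axis, 114 mm above the worktop; its y axis points outwards along the pointer
- index (a joint): angle of the steel index ring round the dial (rad), same zero and direction as the dial: the dial is set when its joint equals this one. Stiff; must not be moved
- index_tip (a point): inner tip of the raised black nib, 5 mm wide, on the index ring (84 mm across, 3 mm thick, nib top 114 mm above the worktop), 36 mm from the dial's axis; its y axis points outwards
- slide (a joint): how far the slide is drawn out (m), 0 to 0.065, along the doser's -y direction. A spring pulls it home: about 4 N when home, rising to 8 N at 50 mm
- slide_grip (a point): on the axis of the slide's upright round black knob, at the height to grip (116 mm above the worktop). The knob is 22 mm across, 93 to 137 mm above the worktop, on the end of the 16 mm wide slide bar; when home its axis is 45 mm from the side of the head, at (-20, -120) mm in the doser's frame. Axes parallel to the doser's
- slide_pointer (a point): tip of the slide's thin steel pointer, a fin 3 mm wide at the knob's foot that points to the scale rail (towards the doser's -x), 24 mm from the knob's axis and 86 mm above the worktop
- rider (a joint): place of the rider along the scale (m), same zero and direction as the slide: slide and rider are level when the two joints are equal. Stiff; must not be moved
- rider_tip (a point): tip of the rider, a small black clip 10 mm wide, top 88 mm above the worktop, that points at the slide; it sits on the fixed steel scale rail, 12 mm wide, that runs beside the slide on the robot's side, 32 mm from the knob's line, top 80 mm high. Its y axis is the doser's
- cup: dark espresso cup, 63 mm across and 50 mm high with a handle, loose on the doser's foot under the chute; origin under its middle; leave it
- shot: empty shot glass, 49 mm across, 62 mm high, in front of the doser; origin under its middle; leave it
- kitchen_timer: round wind-up kitchen timer, 64 mm across, 47 mm high, in front of the doser; origin under its middle; leave it
- salt_tin: grey round canister with wooden lid, 68 mm across, 85 mm high, to the right beyond the hob; leave it
- tin: canister with wooden lid, 68 mm square, 100 mm high, to the right beyond the hob; leave it
- dropper: small brown dropper bottle, 33 mm across, 102 mm high, to the right beyond the hob; leave it

How it is judged:
On the way, in this order (a step that is already met when the one before it is completed fails the run):
1. the dial's pointer stands at the index nib (angle between the y axis of dial_tip and the y axis of index_tip, either way round below 0.14 rad), for 0.2 s.
2. the slide is drawn out level with the rider and held by the fingers (y of slide_pointer in the frame of rider_tip between -0.004 and 0.004 m and contact force between the fingers and slide above 2 N), for 0.5 s.
At the end, for the whole second after the job is handed in: the dial's pointer is within 0.14 rad (8 degrees) of the index nib; the slide's pointer is within 4 mm of level with the rider, at rest, and the fingers still hold the slide (at least 2 N of contact) (all of step 2 and angle between the y axis of dial_tip and the y axis of index_tip, either way round below 0.14 rad and value of joint slide above 0.018 m and velocity of joint slide between -0.01 and 0.01 m/s); the arm keeps its last pose, push and grip.
It fails at once if the index ring or the rider is shifted (distance of any of index_tip, rider_tip from where it was at the start of the episode above 0.004 m).
It fails at once if the cup under the chute is disturbed (distance of cup from where it was at the start of the episode above 0.015 m or angle between cup's own z axis and vertical above 0.3 rad).
It fails at once if another thing standing about is disturbed (distance of any of shot, kitchen_timer, salt_tin, tin, dropper from where it was at the start of the episode above 0.02 m or angle between any of shot, dropper's own z axis and vertical above 0.5 rad).
It also fails if it takes over 46 s, if anything falls off the work surface, if the arm or the gripper's body presses on something with over 40 N, if the wrist force passes 120 N, or if a joint passes its speed limit or range.

## Working session

There is one attempt and no reset: what is moved stays moved. The work goes in short steps, Python scripts to look and compute and a shell command to move; the robot and the scene stay as the last step left them, time stands still between calls to the robot, and variables do not carry over. Pictures are saved under pics/ and viewed, at most 10 in all, crops included, and the job is handed in when it is done.

```bash
mkdir -p pics; cat > h.py <<'E'
import numpy as np, cv2
from workcell import bot, vision
from scipy.spatial.transform import Rotation as R
def grab(n):
    s=bot.observe(); f=vision.grab_frame(n); im=f["image"]
    F=240/np.tan(np.radians(f["fovy"])/2)
    if n=="wrist":
        T=np.eye(4); T[:3,:3]=R.from_euler('xyz',s["tool_rot"]).as_matrix(); T[:3,3]=s["position"]; T=T@f["tool_from_camera"]
    else: T=f["cam_to_world"]
    return f,im,F,np.array(T)
def ray(f,F,T,u,v,z):
    d=T[:3,:3]@np.array([(u-f["cx"])/F,(v-f["cy"])/F,1]); o=T[:3,3]
    return o+d*(z-o[2])/d[2]
def dep(f,F,T,u,v):
    D=f["depth"][int(v),int(u)]
    return T[:3,:3]@(D*np.array([(u-f["cx"])/F,(v-f["cy"])/F,1]))+T[:3,3]
def proj(f,F,T,p):
    c=T[:3,:3].T@(np.array(p)-T[:3,3]); return F*c[0]/c[2]+f["cx"],F*c[1]/c[2]+f["cy"]
E
python3 - <<'E'
from h import *
print(bot.observe())
for n in("top","side"):
    f,im,F,T=grab(n); cv2.imwrite(f"pics/{n}.png",im); np.savez(f"{n}.npz",**f); print(n,F,T.round(3).tolist())
E
```

```text
{'clock': 0.0, 'qpos': array([-1.29517339,  0.52204652, -0.03635253,  1.59998951,  0.02122476,
        1.02111361, -0.11279619]), 'qd': array([-0.00056498, -0.00088417, -0.00071379, -0.00154435, -0.0007105 ,
        0.00020148, -0.00071421]), 'joint_efforts': array([ 1.10436758e-03, -9.27084875e+01,  1.98011287e+00, -3.69927871e+01,
        1.78329827e-02,  7.94697844e-03,  4.11960275e-05]), 'position': array([0.21182353, 0.58786617, 0.40411171]), 'tool_rot': array([-3.14042516e+00,  9.24007785e-05,  2.79579801e+00]), 'force': array([-0.74300536,  0.01875426,  0.3933391 ]), 'moment': array([ 0.00728281,  0.02462608, -0.02217304]), 'finger_force': 0.0, 'grip_width': 0.08539964538573677}
top 452.33835068982575 [[-0.01, -0.997, 0.071, 0.435], [-1.0, 0.009, -0.013, -0.012], [0.012, -0.071, -0.997, 1.161], [0.0, 0.0, 0.0, 1.0]]
side 546.8950774874367 [[-0.261, -0.449, 0.854, -0.812], [-0.965, 0.144, -0.219, 0.328], [-0.025, -0.882, -0.471, 0.842], [0.0, 0.0, 0.0, 1.0]]
```

View pics/top.png

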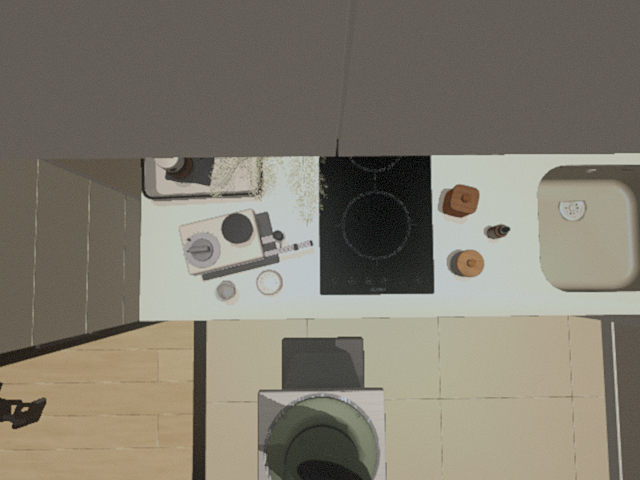

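View pics/side.png

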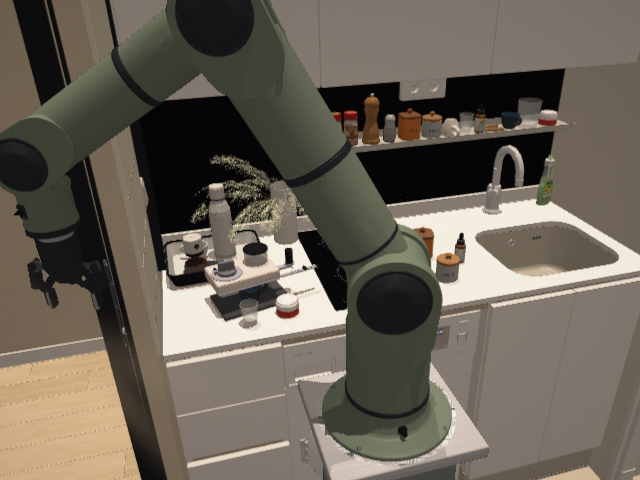

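The top view shows the doser's head at about (180–262, 208–275), the dial at (202,250), the hopper at (237,228), the knob at (278,237) and the rail with the rider at about (296,246). The side view shows the doser near (245,275), with the arm clear of it. I'll enlarge that area.

```bash
python3 - <<'E'
from h import *
f,im,F,T=grab("top")
a=cv2.resize(im[195:305,170:325],None,fx=5,fy=5,interpolation=cv2.INTER_CUBIC); cv2.imwrite("pics/topc.png",a)
for n,u,v,z in(("dial",202,250,.13),("hopper",237,228,.148),("knob",278,236,.137),("rider",296,246,.088)):
    print(n,ray(f,F,T,u,v,z).round(3),dep(f,F,T,u,v).round(3))
E
```

```text
dial [0.499 0.265 0.13 ] [0.499 0.262 0.139]
hopper [0.547 0.182 0.148] [0.547 0.181 0.151]
knob [0.529 0.091 0.137] [0.529 0.091 0.14 ]
rider [0.509 0.053 0.088] [0.51  0.053 0.087]
```

View pics/topc.png

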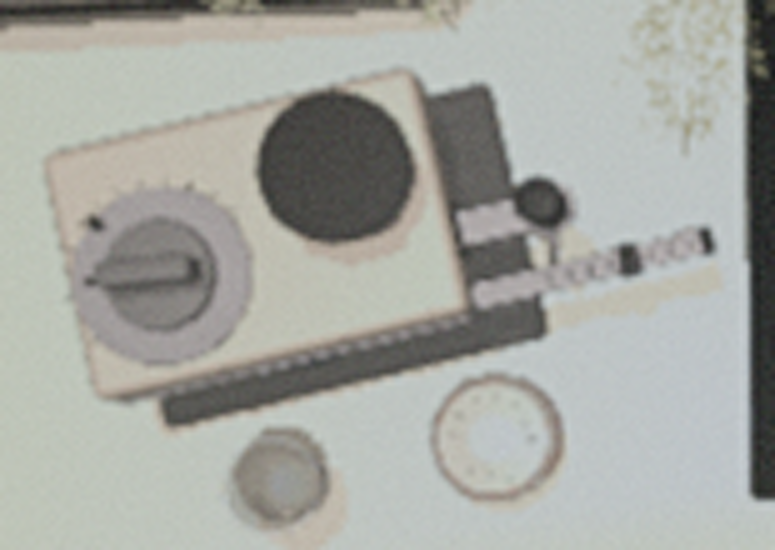

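The enlarged view shows the dial's pointer aimed left at (90,282), the axis near (162,276), the nib at (95,222), the knob at (543,202) and the rider at (628,260). There is a tall side panel to the left, so I'll find its front edge with depth before I move.

```bash
python3 - <<'E'
from h import *
f,im,F,T=grab("side")
for u,v in((150,200),(150,300),(140,400),(120,250),(120,350),(105,200),(110,100),(95,100),(125,420),(160,335),(45,100),(60,60)): print((u,v),dep(f,F,T,u,v).round(2))
f,im,F,T=grab("top")
for u,v in((130,200),(130,300),(100,300),(60,300),(20,300),(20,340),(145,315),(300,140),(300,100)): print("t",(u,v),dep(f,F,T,u,v).round(2))
f,im,F,T=grab("wrist"); print(f["tool_from_camera"].round(3).tolist(),F)
E
```

```text
(150, 200) [0.76 0.45 0.24]
(150, 300) [0.33 0.46 0.16]
(140, 400) [ 0.34  0.54 -0.13]
(120, 250) [0.33 0.5  0.3 ]
(120, 350) [0.29 0.54 0.07]
(105, 200) [0.33 0.51 0.42]
(110, 100) [0.12 0.43 0.66]
(95, 100) [0.13 0.46 0.66]
(125, 420) [ 0.29  0.57 -0.15]
(160, 335) [0.39 0.46 0.02]
(45, 100) [0.3  0.56 0.63]
(60, 60) [1.73 0.77 0.52]
t (130, 200) [0.63 0.46 0.06]
t (130, 300) [0.38 0.46 0.05]
t (100, 300) [0.39 0.46 0.2 ]
t (60, 300) [0.4  0.46 0.35]
t (20, 300) [0.4  0.46 0.45]
t (20, 340) [0.34 0.46 0.45]
t (145, 315) [0.34 0.44 0.  ]
t (300, 140) [0.6  0.02 0.63]
t (300, 100) [0.6  0.01 0.75]
[[-0.0, -0.946, -0.325, 0.083], [1.0, 0.0, -0.001, 0.0], [0.001, -0.325, 0.946, 0.031], [0.0, 0.0, 0.0, 1.0]] 425.0867548926803
```

```bash
python3 -m creep '[[[1,-1.5,-4.3,0,0,0,0],[1,-1.5,-4.3,0,0,0,0],[1,-1.5,-4.3,0,0,0,0],[1,-1.5,-4.3,0,0,0,0],[1,-1.5,-4.3,0,0,0,0],[1,0,0,0,0,0,0]]]'
```

```text
clock: 1.05
position: [0.2097, 0.3579, 0.405]
tool_rot: [-3.141, 0.0, 2.794]
force: [-0.1, 1.0, -0.7]
grip_width: 0.0852
finger_force: 0.0
```

```bash
python3 -m creep '[[[1,-4.7,0,0,0,0,0],[1,-4.7,0,0,0,0,0],[1,-4.7,0,0,0,0,0],[1,-4.7,0,0,0,0,0],[1,-4.7,0,0.5,0,0,0],[1,-4.7,0,0.5,0,0,0.17],[1,0,0,0.5,0,0,0.18],[1,0,0,0.5,0,0,0.18],[1,0,0,0,0,0,0.18],[1,0,0,0,0,0,0.18],[1,0,0,0,0,0,0.18],[1,0,0,0,0,0,0]]]'; python3 - <<'E'
from h import *
f,im,F,T=grab("wrist"); cv2.imwrite("pics/w1.png",im); np.savez("w1.npz",im=im,depth=f["depth"],F=F,T=T,cx=f["cx"],cy=f["cy"])
print(bot.observe()["position"],bot.observe()["qpos"].round(2))
E
```

```text
clock: 2.55
position: [0.4749, 0.2655, 0.3845]
tool_rot: [3.141, 0.0, 1.727]
force: [-0.5, 0.2, 0.4]
grip_width: 0.0855
finger_force: 0.0
[0.47486181 0.26534682 0.38454225] [-0.89  0.44  0.37  1.85 -0.2   0.89 -0.27]
```

View pics/w1.png

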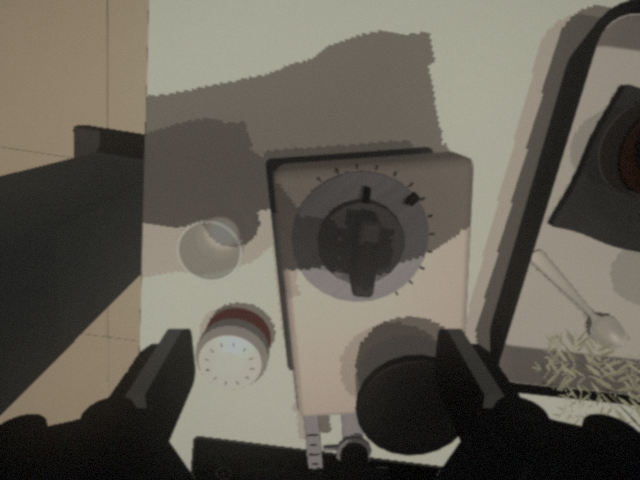

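The wrist view shows the pointer tip at (366,190), the nib at (411,199) and the grip bar from about (366,190) to (362,295). I'll get the bar's centre and direction from depth, and the nib and pointer tip from dark masks.

```bash
cat > m.py <<'E'
from h import *
d=dict(np.load("w1.npz")); im,F,T=d["im"],float(d["F"]),d["T"]; D=d["depth"]
v,u=np.mgrid[0:480,0:640]
P=np.stack([(u-d["cx"])/F*D,(v-d["cy"])/F*D,D],-1)@T[:3,:3].T+T[:3,3]
Z=P[...,2]; roi=np.zeros_like(Z,bool); roi[165:305,290:435]=1
m=((Z>.132)&(Z<.155)&roi).astype(np.uint8)
n,l,s,c=cv2.connectedComponentsWithStats(m); i=1+s[1:,4].argmax(); print("bar comp",s[i],c[i])
q=P[l==i]; print("z med",np.median(q[:,2]))
r=cv2.minAreaRect((q[q[:,2]>.138][:,:2]*1000).astype(np.float32)); b=cv2.boxPoints(r); print("bar mm",r)
g=cv2.cvtColor(im,cv2.COLOR_BGR2GRAY)
print("head z",np.median(Z[320:340,300:340]))
m=((g<45)&roi).astype(np.uint8); n,l,s,c=cv2.connectedComponentsWithStats(m)
for i in range(1,n):
    if s[i,4]>15: print(s[i],c[i].round(1),ray(d,F,T,*c[i],.114).round(4))
cv2.imwrite("pics/w1c.png",np.hstack([cv2.resize(im[160:310,285:440],None,fx=2.5,fy=2.5),cv2.cvtColor(cv2.resize(m[160:310,285:440]*255,None,fx=2.5,fy=2.5),cv2.COLOR_GRAY2BGR)]))
# head edges at z~.105
hm=((Z>.098)&(Z<.112)).astype(np.uint8); n,l,s,c=cv2.connectedComponentsWithStats(hm); i=1+s[1:,4].argmax()
q=P[l==i][:,:2]*1000; print("head",cv2.minAreaRect(q.astype(np.float32)))
E
python3 m.py
```

```text
bar comp [ 351  216   31   81 1902] [365.5168244  255.68086225]
z med 0.14291096890832347
bar mm ((502.8432922363281, 272.5604553222656), (12.265693664550781, 43.60606384277344), 5.165292739868164)
head z 0.1044584106430581
[ 317  187   78   94 3136] [354.3 238.2] [0.4984 0.2745 0.114 ]
[405 193  14  12 115] [411.4 198.9] [0.5264 0.3029 0.114 ]
head ((522.7443237304688, 231.24806213378906), (120.05412292480469, 179.57765197753906), 13.110207557678223)
```

View pics/w1c.png

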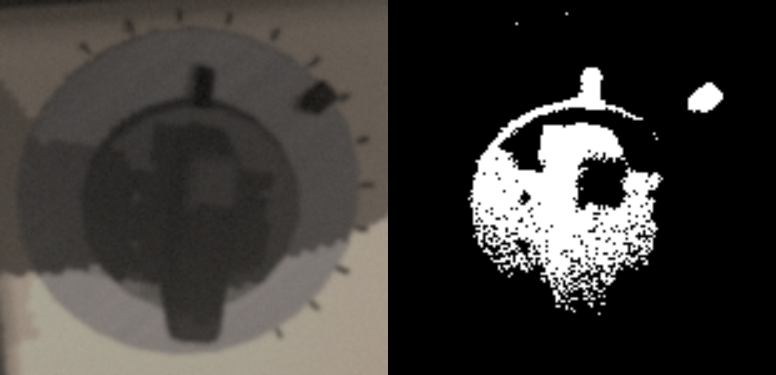

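The measurements agree with the given sizes. The bar is 12.3 x 43.6 mm with its axis at (502.8, 272.6) mm, and the head is 120 x 180 mm with a yaw of 13.1°. The nib sits at radius 38 mm, so the dial has to turn clockwise by about 0.75 rad. I'll go and grip the bar.

```bash
python3 -m creep '[[[1,0.3,2.9,0,0,0,0.066],[1,0,0,3,0,0,0],[1,0,0,3,0,0,0],[1,0,0,2,0,0,0],[1,0,0,1,0,0,0],[0,0,0,0,0,0,0],[-1,0,0,0,0,0,0],[-1,0,0,0,0,0,0],[-1,0,0,0,0,0,0],[-1,0,0,0,0,0,0],[-1,0,0,0,0,0,0],[-1,0,0,0,0,0,0]]]' 30; python3 -c "
from h import *
print(bot.observe()['finger_force'],bot.observe()['grip_width'],bot.observe()['position'])"
```

```text
clock: 4.1
position: [0.5025, 0.2722, 0.2952]
tool_rot: [-3.14, -0.0, 1.66]
force: [-9.2, -0.6, 12.9]
grip_width: 0.0116
finger_force: 31.0
30.98703145980835 0.011585574609510695 [0.50245153 0.2722289  0.29524935]
```

```bash
python3 -m creep '[[[-1,0,0,-0.1,0,0,0.1],[-1,0,0,0,0,0,0.13],[-1,0,0,0,0,0,0.13],[-1,0,0,0,0,0,0.13],[-1,0,0,0,0,0,0.13],[-1,0,0,0,0,0,0.13],[-1,0,0,0,0,0,0],[-1,0,0,0,0,0,0],[-1,0,0,0,0,0,0]]]'
```

```text
clock: 5.22
position: [0.5025, 0.2721, 0.2954]
tool_rot: [-3.14, 0.001, 0.913]
force: [-5.6, -1.0, -5.1]
grip_width: 0.0111
finger_force: 31.0
```

```bash
python3 -m creep '[[[1,0,0,0,0,0,0],[1,0,0,0,0,0,0],[1,0,0,0,0,0,0],[1,0,0,-2,0,0,0],[1,0,0,-3,0,0,0],[1,0,0,-4,0,0,0],[1,0,-3,0,0,0,-0.17],[1,0,0,0,0,0,-0.18],[1,0,0,0,0,0,-0.18],[1,0,0,0,0,0,-0.18],[1,0,0,0,0,0,0]]]'; sed -i 's/^cv2.imwrite("pics.*$//; s/"bar mm",r/"bar mm",r/' m.py; python3 - <<'E'
from h import *
f,im,F,T=grab("wrist"); cv2.imwrite("pics/w2.png",im); np.savez("w1.npz",im=im,depth=f["depth"],F=F,T=T,cx=f["cx"],cy=f["cy"])
for n,p in(("dial",(.5028,.2726,.144)),("nib",(.5264,.3029,.114)),("knob",(.5338,.0952,.137))): print(n,proj(f,F,T,p))
E
python3 m.py
```

```text
clock: 6.6
position: [0.4795, 0.2903, 0.3859]
tool_rot: [3.141, -0.001, 1.619]
force: [0.2, -0.2, 0.9]
grip_width: 0.0854
finger_force: 0.0
dial (np.float64(353.19913280546854), np.float64(296.87564499647226))
nib (np.float64(392.6387605730882), np.float64(229.868266986723))
knob (np.float64(376.8141098143865), np.float64(523.631035532761))
bar comp [ 324  257   62   48 1417] [358.96894848 284.02681722]
z med 0.14254089629258432
bar mm ((505.4227294921875, 275.808349609375), (35.21517562866211, 12.11980152130127), 53.092411041259766)
head z 0.104745006337675
[ 290  168  126   33 1421] [349.8 183.1] [0.499  0.3295 0.114 ]
[ 309  223   91   79 3010] [351.3 259. ] [0.5034 0.2833 0.114 ]
head ((522.71875, 231.21798706054688), (120.0696029663086, 180.39483642578125), 13.129899024963379)
```

View pics/w2.png

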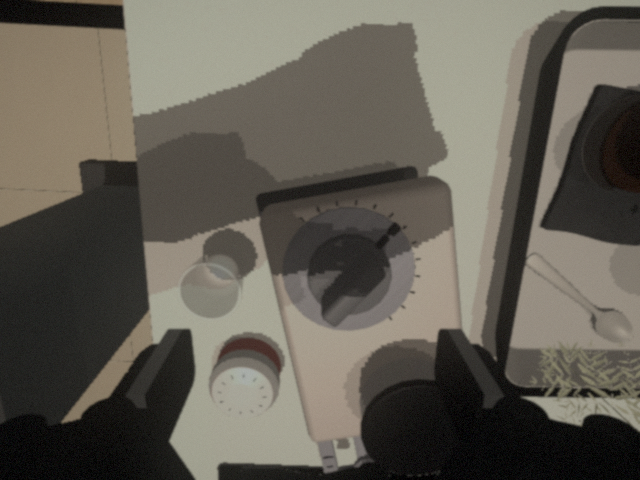

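The pointer now meets the nib at (390,233), and the bar's azimuth is 53.1° against the nib's 52.1°. So the dial is set, and I'll go over to the slide.

```bash
python3 -m creep '[[[1,-4.1,0.6,0,0,0,0],[1,-4.1,0.6,0,0,0,0],[1,-4.1,0.6,0,0,0,0],[1,-4.1,0.6,0,0,0,0],[1,-4.1,0.6,0,0,0,0],[1,0,0,0,0,0,-0.18],[1,0,0,0,0,0,0]]]'; python3 - <<'E'
from h import *
f,im,F,T=grab("wrist"); cv2.imwrite("pics/w3.png",im); np.savez("w3.npz",im=im,depth=f["depth"],F=F,T=T,cx=f["cx"],cy=f["cy"])
for n,p in(("knob",(.5338,.0952,.137)),("rider",(.509,.053,.088))): print(n,proj(f,F,T,p))
E
```

```text
clock: 7.52
position: [0.5194, 0.087, 0.3857]
tool_rot: [3.141, -0.0, 1.795]
force: [-0.6, 0.1, -0.2]
grip_width: 0.0855
finger_force: 0.0
knob (np.float64(341.5306882760789), np.float64(251.63238239942933))
rider (np.float64(286.8126775831279), np.float64(276.21248950469356))
```

View pics/w3.png

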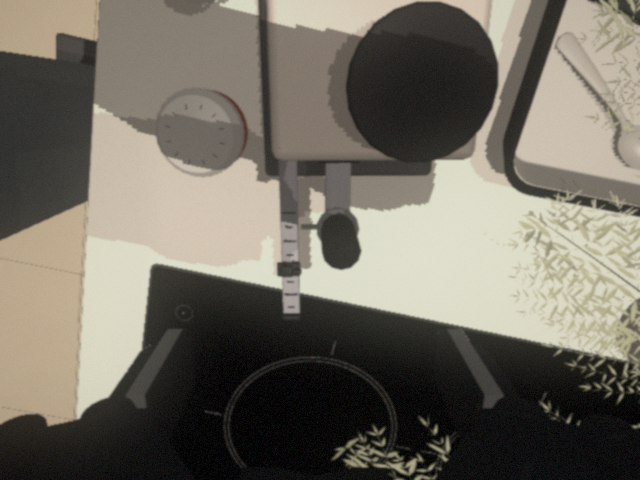

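The rail view shows the rider at about (288,269), the slide pointer at (309,227) and the knob top at (342,250), which matches the predicted position. Next I'll measure the rows to get the draw.

```bash
python3 - <<'E'
from h import *
d=dict(np.load("w3.npz")); im,F,T=d["im"],float(d["F"]),d["T"]
g=cv2.cvtColor(im,cv2.COLOR_BGR2GRAY)
print("rider cols", g[258:282,276:303:2])
print("ptr", g[218:236,303:320:2])
a=np.radians(103.1); ax=np.array([np.cos(a),np.sin(a),0])
D=d["depth"]; v,u=np.mgrid[0:480,0:640]
P=np.stack([(u-d["cx"])/F*D,(v-d["cy"])/F*D,D],-1)@T[:3,:3].T+T[:3,3]
k=(P[...,2]>.128)&(P[...,2]<.145)&(abs(u-342)<30)&(abs(v-250)<30)
print("knob",k.sum(),cv2.minEnclosingCircle((P[k][:,:2]*1000).astype(np.float32)))
E
```

```text
rider cols [[198 198 187 153 153 152 155 163 171 174 173 143 132 137]
 [200 198 185 148 149 152 152 162 160 164 170 144 133 133]
 [199 194 182 139 138 143 148 153 133 139 156 131 136 135]
 [193 179 165 121 104 115 125 128 101 102 112 109 128 137]
 [181 134 118  85  72  81  88  92  76  73  73  79 122 137]
 [172  88  71  60  57  59  66  69  63  63  63  67 107 137]
 [166  78  66  55  56  55  64  63  67  68  66  66 108 133]
 [166  79  63  58  51  55  57  57  66  73  69  70 105 134]
 [167  77  65  62  55  55  60  62  62  70  66  72 106 137]
 [168  79  64  61  63  65  62  63  64  70  63  65 111 149]
 [168  78  59  63  66  69  68  71  62  63  59  60 112 174]
 [167  80  62  66  64  71  71  72  61  56  55  56 103 191]
 [168  75  62  64  67  67  69  71  62  60  60  61  97 197]
 [170  84  61  63  67  68  69  74  61  68  69  68 100 200]
 [170  85  59  63  65  66  70  68  61  65  67  71 103 204]
 [172  83  60  62  66  67  66  67  58  63  61  66 120 207]
 [178  87  65  64  63  67  63  65  61  68  70  74 151 215]
 [195 119  88  71  66  67  69  67  76  92  94  98 176 218]
 [209 169 141 104  89  96  
[... 405 characters left out ...]
131]
 [134 135 135 141 180 212 215 197 109]
 [133 133 134 137 161 198 216 177  95]
 [134 132 131 130 145 196 210 150  86]
 [124 123 120 121 130 182 188 123  85]
 [ 99 101  97  97 105 133 136  99  80]
 [ 82  88  84  84  84  91  92  86  84]
 [ 82  80  82  81  79  84  85  79  79]
 [ 85  84  82  83  85  85  86  78  84]
 [ 94  93  91  95 101 110 108  90  81]
 [112 107 111 114 144 158 152 107  81]
 [126 125 124 133 186 199 194 124  84]
 [133 133 134 142 202 217 210 130  83]
 [133 135 133 146 204 219 213 129  83]
 [134 133 133 152 209 220 212 131  80]
 [135 134 136 169 215 217 213 139  84]
 [134 135 135 173 217 219 214 158  88]]
knob 1221 ((534.0924072265625, 94.72874450683594), 10.976388931274414)
```

```bash
python3 - <<'E'
from h import *
d=dict(np.load("w3.npz")); F,T=float(d["F"]),d["T"]; D=d["depth"]
a=np.radians(103.1); y=np.array([np.cos(a),np.sin(a),0]); x=np.array([np.sin(a),-np.cos(a),0])
o=np.array([.5261,.2166,0])
for n,u,v,z in(("rtop",290,261.4,.088),("rtop80",290,261.4,.080),("rbot",290,275.4,.088),("rtipbot",296,275.2,.088),("p0",309,223.9,.086),("pc",309,226.4,.086),("p1",309,228.8,.086)):
    p=ray(d,F,T,u,v,z)-o; print(n,(p@x*1000).round(1),(p@y*1000).round(1),D[int(v),u])
for u,v in((288,268),(294,270),(309,226),(290,250)): print(dep(d,F,T,u,v).round(4))
E
```

```text
rtop -51.3 -144.7 0.29467028
rtop80 -51.8 -147.8 0.29467028
rbot -51.6 -154.9 0.2895717
rtipbot -47.5 -154.7 0.2939356
p0 -38.4 -119.1 0.36886922
pc -38.4 -120.8 0.27778757
p1 -38.4 -122.4 0.27848902
[0.5086 0.0585 0.0865]
[0.5128 0.0587 0.0884]
[0.5159 0.091  0.0878]
[0.5074 0.0692 0.0803]
```

The rider's centre is at -149.8 mm (span 10 mm) and the pointer is at -120.8 mm (3 mm wide), so the draw is about 29 mm. I'll grip the knob now.

```bash
python3 -m creep '[[[1,0.44,1.6,0,0,0,0],[1,0,0,4,0,0,0],[1,0,0,4,0,0,0],[1,0,0,2,0,0,0],[1,0,0,1.3,0,0,0],[0,0,0,0,0,0,0],[-1,0,0,0,0,0,0],[-1,0,0,0,0,0,0],[-1,0,0,0,0,0,0],[-1,0,0,0,0,0,0],[-1,0,0,0,0,0,0]]]' 50
```

```text
clock: 8.95
position: [0.5333, 0.095, 0.2735]
tool_rot: [-3.14, -0.001, 1.799]
force: [-11.2, -1.3, 17.4]
grip_width: 0.0206
finger_force: 48.2
```

```bash
python3 -m creep '[[[-1,-0.2,0,-0.1,0,0,0],[-1,-0.5,0,0,0,0,0],[-1,-0.6,0,0,0,0,0],[-1,-0.6,0,0,0,0,0],[-1,-0.6,0,0,0,0,0],[-1,-0.4,0,0,0,0,0],[-1,0,0,0,0,0,0],[-1,0,0,0,0,0,0]]]'; python3 - <<'E'
from h import *
f,im,F,T=grab("wrist"); np.savez("w4.npz",im=im,depth=f["depth"],F=F,T=T,cx=f["cx"],cy=f["cy"])
p=bot.observe()["position"]; a=np.radians(103.1); y=np.array([np.cos(a),np.sin(a)])
print("moved",((p[:2]-[.5333,.095])@y*1000).round(1))
for q in((.509,.056,.088),(.5045,.0607,.086)): print(proj(f,F,T,q))
cv2.imwrite("pics/w4.png",im)
E
```

```text
clock: 9.95
position: [0.5397, 0.0676, 0.2736]
tool_rot: [-3.14, -0.001, 1.8]
force: [-6.9, 4.4, -0.6]
grip_width: 0.0209
finger_force: 50.2
moved -28.2
(np.float64(233.41270142635918), np.float64(325.23673852551065))
(np.float64(225.4067140970499), np.float64(310.73271089877))
```

View pics/w4.png

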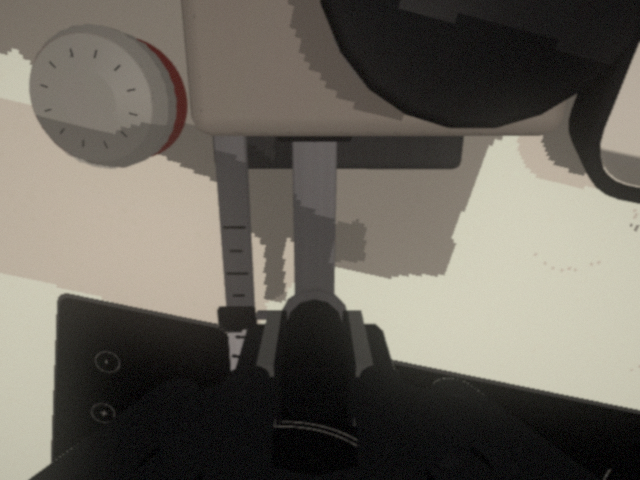

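The wrist view shows the rider at (237,318) and the slide pointer just visible at (262,315), close to level. I'll measure both.

```bash
python3 - <<'E'
from h import *
d=dict(np.load("w4.npz")); im,F,T=d["im"],float(d["F"]),d["T"]
cv2.imwrite("pics/w4c.png",cv2.resize(im[290:345,205:295],None,fx=8,fy=8,interpolation=cv2.INTER_NEAREST))
g=cv2.cvtColor(im,cv2.COLOR_BGR2GRAY)
print(g[300:336,222:272:3])
E
```

```text
[[178 141  75  74  71  75  69  71  73  71  74 159 179 178 176 162 157]
 [178 146  77  75  78  68  75  72  70  73  72 159 175 178 177 177 188]
 [180 152  75  71  76  75  73  72  74  72  72 149 177 178 182 185 203]
 [179 152  74  74  73  74  73  73  71  71  70 149 176 179 185 195 202]
 [176 150  71  73  72  74  73  74  75  74  68 149 176 177 184 202 201]
 [156 135  70  67  63  68  68  70  66  66  67 147 177 177 182 198 200]
 [112  94  54  54  55  53  52  53  55  50  54 143 178 180 178 191 201]
 [ 61  53  42  43  46  41  39  44  41  36  44 131 178 178 179 194 204]
 [ 42  39  37  42  40  41  39  40  40  34  38 121 176 175 172 192 198]
 [ 40  42  43  32  33  32  37  41  33  41  37 114 162 156 157 174 177]
 [ 37  41  41  41  39  37  38  35  41  36  32 110 122 114 111 123 125]
 [ 39  43  35  39  40  36  38  39  35  36  35 101  88  73  75  79  81]
 [ 40  39  42  40  40  34  37  37  34  39  36  82  73  67  68  68  68]
 [ 39  41  38  41  35  36  39  42  30  34  36  63  70  63  70  65  66]
 [ 40  38  40  40  38  35  35  38  33  35  33  55  67  68  65  65  67]
 [ 34  35  39  37  38  34  38  36  
[... 756 characters left out ...]
 33  29  34  32  30  33  35  32  28  32  34  33  48  65  62]
 [ 41  41  33  33  30  26  33  36  39  33  33  33  33  29  48  63  64]
 [ 47  35  29  29  33  34  27  41  41  33  35  29  31  35  53  60  65]
 [ 47  38  35  33  31  28  35  71  61  33  30  31  33  27  53  67  63]
 [ 40  40  35  40  34  37  40 103  76  31  30  33  32  29  59  63  61]
 [ 40  51  55  54  56  55  59 119  77  33  32  36  27  35  58  64  61]
 [ 30  62  76  87  90  87  91 123  71  31  35  30  30  33  58  67  62]
 [ 26  53 102 115 116 113 116 123  64  33  31  31  31  30  58  64  62]
 [ 29  35 118 128 130 116 119 118  54  34  33  30  32  34  64  65  64]
 [ 33  30 109 130 120  85  98  95  48  30  31  31  32  39  62  59  62]]
```

View pics/w4c.png

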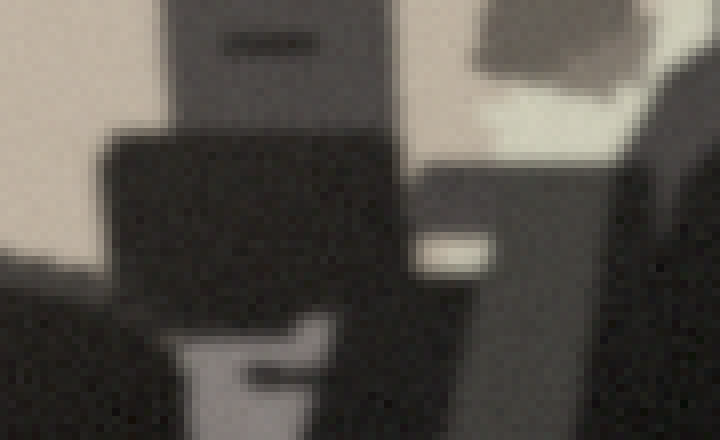

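```bash
python3 - <<'E'
from h import *
d=dict(np.load("w4.npz")); F,T=float(d["F"]),d["T"]
a=np.radians(103.1); y=np.array([np.cos(a),np.sin(a),0]); x=np.array([np.sin(a),-np.cos(a),0]); o=np.array([.5261,.2166,0])
for n,u,v,z in(("r+y@80",237,306.2,.080),("r+y@88",237,306.2,.088),("r-y@88",237,331.7,.088),("p+y@86",261,310.4,.086),("p+y@83",261,310.4,.083),("p-y@86",261,318.9,.086)):
    p=ray(d,F,T,u,v,z)-o; print(n,(p@x*1000).round(1),(p@y*1000).round(1))
for u,v in((232,325),(240,325),(261,313),(261,317),(240,310)): q=dep(d,F,T,u,v); print(q.round(4),((q-o)@y*1000).round(1))
E
```

```text
r+y@80 -52.7 -148.0
r+y@88 -51.1 -143.8
r-y@88 -51.8 -155.6
p+y@86 -41.7 -146.8
p+y@83 -42.2 -148.3
p-y@86 -41.9 -150.7
[0.5084 0.0559 0.0878] -152.6
[0.5116 0.0564 0.0875] -152.7
[0.5189 0.0627 0.0854] -148.3
[0.5193 0.0626 0.0885] -148.4
[0.5101 0.061  0.0835] -147.9
```

The pointer is 1 to 1.4 mm short of level, so I'll draw it 1 mm further and let it settle.

```bash
python3 -m creep '[[[-1,-0.1,0,0,0,0,0],[-1,0,0,0,0,0,0],[-1,0,0,0,0,0,0],[-1,0,0,0,0,0,0],[-1,0,0,0,0,0,0],[-1,0,0,0,0,0,0]]]'; python3 - <<'E'
from h import *
f,im,F,T=grab("wrist"); g=cv2.cvtColor(im,cv2.COLOR_BGR2GRAY).astype(int)
print(bot.observe()["finger_force"],bot.observe()["position"])
print(g[296:340,237],g[296:335,261])
np.savez("w5.npz",im=im,F=F,T=T,cx=f["cx"],cy=f["cy"])
a=np.radians(103.1); y=np.array([np.cos(a),np.sin(a),0]); o=np.array([.5261,.2166,0])
for v in range(300,335,2): print(v,((ray(f,F,T,237,v,.088)-o)@y*1000).round(1),((ray(f,F,T,261,v,.086)-o)@y*1000).round(1),end=' | ')
E
```

```text
clock: 10.75
position: [0.5399, 0.0666, 0.2736]
tool_rot: [-3.14, -0.001, 1.8]
force: [-6.1, 5.8, 1.0]
grip_width: 0.0209
finger_force: 50.3
50.3158700466156 [0.53993936 0.06664718 0.27362507]
[ 74  72  74  71  72  76  72  67  54  43  36  39  37  37  38  35  36  37
  37  33  33  36  37  34  34  36  34  33  33  29  31  34  34  49  82 112
 116  90  61  60  87 116 128 130] [177 180 178 178 179 178 179 177 177 177 178 176 174 156 113  80  65  66
  67  66  67  72  80 118 157 173 165 132  85  44  35  32  28  32  30  33
  32  35  34]
300 -142.0 -143.0 | 302 -142.9 -143.9 | 304 -143.8 -144.8 | 306 -144.7 -145.7 | 308 -145.6 -146.6 | 310 -146.5 -147.5 | 312 -147.4 -148.4 | 314 -148.3 -149.4 | 316 -149.2 -150.3 | 318 -150.1 -151.2 | 320 -151.1 -152.1 | 322 -152.0 -153.1 | 324 -152.9 -154.0 | 326 -153.8 -155.0 | 328 -154.8 -155.9 | 330 -155.7 -156.9 | 332 -156.6 -157.8 | 334 -157.6 -158.8 |
```

The rider's centre is at -150.6 mm and the pointer's at -150.2 mm, so they are level. The grip is 50 N and holding.

```bash
python3 -c "
from workcell import bot
print(bot.job_done())"
```

```text
the job is handed in; nothing more can be done
None
```

I've handed the job in (no verdict came back): the dial is within about 1° of the index nib, and the slide is held at 50 N, drawn out about 29 mm and level with the rider to about 0.4 mm, after roughly 11 s of the 46 s allowed.

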